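# Fetch the paperweight from behind the vase and brush pot

## Robot

A 7-joint arm with a two-finger parallel gripper is mounted at the origin on the work surface. World frame = base frame: x ahead of the robot, y to its left, z up, the work surface at z = 0. Lengths are in m, angles in rad, forces in N, time in s.
With the tool pointing down it reaches from about 0.425 to 0.825 m from the base axis. Payload 3.6 kg.
Tool frame: the origin (TCP) lies at the very end of the fingers, on their centre line; the grasp point (between the pads) lies 19 mm behind it (grasp_offset is the distance from the TCP to the grasp point, in m); z points along the fingers, y is the line along which they close (so a half turn about z gives the same grasp; the last joint's range is limited). The gripper opens to 93 mm and grips with 3 to 60 N. Pads are 15 mm wide; open, the fingers measure 128 mm over their backs; the gripper's body (75 mm by 188 mm) begins 65 mm behind the grasp point.
Start: joints at [1.109, 0.615, -0.013, 1.423, 0.008, 1.103, -0.04], TCP at [0.274, -0.589, 0.219] pointing down, gripper open.
Joint ranges: [-3.12, 3.12], [-0.3, 2.06], [-1.34, 1.32], [0.26, 2.42], [-1.36, 4.5], [0.01, 1.98], [-2.84, 2.84]. Speed limits (rad/s): [2.79, 2.79, 3.14, 3.14, 3.14, 3.14, 3.14].

## Interface

Orientations are given as a unit quaternion [x, y, z, w].
In Python, from rig import * gives the robot as it stands.
- The arm moves only by the tool play_rows, never from a script. Its argument "steps" is a list of rows, each a list of 6 numbers: the shift along the tool's x, y, z in m, then the turn, a rotation vector about the tool's x, y, z in rad. In form: [[x, y, z, ax, ay, az], ...]. A call has exactly 8 rows; each row is the pose to reach, as a shift and turn from the pose commanded when the call began, along the tool's axes at that moment; what a row does not reach only later rows make up. A row lasts 1/10 s, in which the tool goes at most 50 mm and 8.59 degrees, less where a joint would pass 70% of its speed; a pose out of reach is approached as far as the arm can. A call with a gripper value outside its range is refused whole. "gripper" is the opening, from -1 (shut) to 1 (fully open), set as the call begins (left out, the last holds). The fingers move at their own pace and stop on an object; the grip force is fixed at half the most. Time passes only in rows, so rows that repeat a pose let the fingers close, or fill a call up. It gives the time, the measured TCP pose, the force, the opening and the grip force at its end, in the units of the state.
- state(): the state, without advancing time (a new reading comes with each control period).
- capture(name): name is "scene" or "side" or "wrist"; returns a dict with "color" (480x640x3 uint8, red, green, blue), "range_z" (480x640 float32, m along the optical axis (not along the pixel's ray), 0 where there is no reading), "camera_matrix" (3x3 intrinsics, pixels), "distortion" ([k1, k2, p1, p2, k3] as OpenCV has them; the pictures are not rectified), "xyz" and "rotation" of the camera in the world; the wrist camera has in their place "hand_eye" (4x4, takes a point from camera to tool coordinates, whose origin is the TCP and whose axes are the flange's). Camera axes: x right, y down, z forward; pixel columns grow to the right and rows downward; lengths in m; the calibration is good to about 2 mm. A picture is of the moment at which its call begins: read the wrist's pose just before it.
- finish_job(): hands the job in; it is judged then, once.
Trained networks look in a picture, given as the dict that the camera call returned (one of the last four; its "shot" number tells which), for a name from the list of things; names that differ only in an ending like _2 or _b are one class to them, and where a whole thing is asked for, a point or a joint stands for the part that bears it (a point fixed in the world has none). Each returns a list of dicts, best first, with "score" (0 to 1); they miss things now and then, are a little off and sometimes report something else, mostly with a low value. They report only what shows in the picture. A call takes as long as a camera call. They do not tell look-alikes from the thing itself.
- regions_of(label, picture): "mask" (480x640 bool, what is visible of it) and "box" ([centre column, centre row, width, height] in pixels, round what is visible of it).
The state is a dict: "clock": time; "q": joint angles; "qvel": joint speeds; "effort": joint torques, N m; "tcp_pos": TCP position; "tool_rot": TCP orientation; "wrist_force": force on the tool from outside, world axes, zero at the start; "moment": the same for the moment, N m; "grip_width": finger opening in m; "gripper_force": force on a finger pad.
Only numpy, scipy, OpenCV 4.12 (cv2) and the standard library are available. Lean on these libraries where they do the work, as an engineer would, in place of code of your own. Each camera call takes 0.05 s, during which the arm holds its last target. There are 200 camera calls.

## Task

The brass paperweight at the back of the dark desk tray is blocked by the porcelain vase and the empty brush pot: first move these two to stand upright on the grey felt mat, and only then take the paperweight and lay it straight and centred in the blank band along the far edge (the edge away from the robot) of the sheet on the painting board, opposite the one already lying along its near edge. Then put the vase and the brush pot back upright, each exactly on the round spot of the tray where it stood at the start. Set the porcelain down gently, never tip it over, and do not disturb the other paperweight, the ink stick, the ink bottle or the ink dish.

Things in the scene. Friction and masses are not known exactly. Their poses are not given: they have to be found in the camera images.
- vase: Loose porcelain bud vase, round, white with a broad blue band, 140 high, about 0.3 kg. Foot 44 in diameter, belly 60 in diameter (25 to 70 above its underside), then narrowing to a straight neck 36 in diameter from 95 up to the top at 140. Origin: centre of its underside; z is its axis. Starts on one of the tray's two cork spots. Sizes in mm.
- pot: Loose empty brush pot, a straight open porcelain cylinder 56 in outer diameter and 95 high, wall 4, white with narrow blue strokes, about 0.25 kg. Origin: centre of its underside; z is its axis. Starts on the tray's other cork spot. Sizes in mm.
- weight: Loose solid brass paperweight, a bar 26 (its x) by 120 (its y) by 20 high (z), about 0.45 kg. Starts lying on the tray floor behind the vase and the pot, lengthwise along the tray's y, about 9 mm of space from them. Origin: centre of its underside. Sizes in mm.
- tray: Fixed dark wooden desk tray, 170 (x) by 290 (y); floor 8 above the table, rim 6 wide rising to 16 above the table. Two flat cork spots 70 in diameter at x = -45, y = +55 and -55 in its frame (the robot's side), on which vase and pot start centred. Origin: centre of its underside; x points away from the robot, within 0.2 rad. Sizes in mm.
- board: Fixed light wood painting board, 200 (x) by 180 (y), 8 thick, a white sheet flat on it, left or right of the robot. Thin dark lines cross the sheet at x = +52 and -52; outside each lies a blank band. The target is the far band, centre x = +75, y = 0, surface z = 8. Origin: centre of the underside; x points away from the robot (within 0.2 rad), y along the bands. Sizes in mm.
- mat: Fixed grey felt mat, 200 (x) by 140 (y), 4 thick, left or right of the robot: the side area for vase and pot, with room for both one behind the other along x (for instance at x = +50 and -50). Origin: centre of its underside; x points away from the robot, within 0.2 rad. Sizes in mm.
- weight2: Bystander: the second, identical brass paperweight, lying on the board in the near band (x about -75 in the board's frame). Leave it there. Origin: centre of its underside. Sizes in mm.
- inkstick: Bystander: loose black ink stick 80 by 20 by 11 high, lying on the tray floor near its +y end. Origin: centre of its underside. Sizes in mm.
- inkbottle: Bystander: loose black ink bottle with a red cap, 40 in diameter, 75 high, on the table between robot and tray. Origin: centre of its underside. Sizes in mm.
- inkdish: Bystander: loose white ink dish, 90 in diameter at the rim, 30 high, on the table between robot and tray. Origin: centre of its underside. Sizes in mm.
Mind the look-alikes: they are no part of the job. Leave any orange look-alike of the weight alone.

How it is judged:
By the outcome, as a careful person would: the job done as asked, in the order asked, and still so for the second after the job is handed in, with the robot touching nothing.
It also fails if it takes over 128 s, if anything falls off the work surface, if the arm or the gripper's body presses on something with over 40 N, if the wrist force passes 120 N, or if a joint passes its speed limit or range.

## Working session

There is one attempt and no reset: what is moved stays moved. The work goes in short steps, Python scripts to look and compute and a tool call to move; the robot and the scene stay as the last step left them, time stands still between calls to the robot, and variables do not carry over. Pictures are saved under pics/ and viewed, at most 14 in all, crops included, and the job is handed in when it is done.

Besides the shell and the picture viewer there is one more tool, called after "Request:" as name(argument=value, ...) on one line, values as JSON. play_rows: Moves the arm, as the interface text tells. Its arguments: {"type":"object","properties":{"steps":{"type":"array"},"gripper":{"type":"number"}},"required":["steps"]}

```bash
mkdir -p pics; ls; cat > h.py <<'E'
from rig import *
import numpy as np, cv2
from scipy.spatial.transform import Rotation as R
def cloud(p, T=None):
    K=np.array(p["camera_matrix"]);d=np.array(p["distortion"])
    v,u=np.mgrid[0:480,0:640]
    n=cv2.undistortPoints(np.stack([u.ravel(),v.ravel()],1).astype(np.float64)[:,None],K,d)[:,0].reshape(480,640,2)
    z=p["range_z"][...,None]
    c=np.concatenate([n*z,z],2)
    if T is None:
        r=np.array(p["rotation"]); 
        r=R.from_quat(r).as_matrix() if r.size==4 else r.reshape(3,3)
        t=np.array(p["xyz"])
    else: r,t=T[:3,:3],T[:3,3]
    return c@r.T+t
def wristT(s,p):
    T=np.eye(4);T[:3,:3]=R.from_quat(s["tool_rot"]).as_matrix();T[:3,3]=s["tcp_pos"]
    return T@np.array(p["hand_eye"])
def save(p,n): cv2.imwrite("pics/"+n,p["color"][...,::-1])
E
python3 - <<'E'
from h import *
s=state();print(s)
for c in ("scene","side"):
    p=capture(c);save(p,c+".png");C=cloud(p);print(c,p["xyz"],p["rotation"])
    for l in "vase pot weight tray board mat inkstick inkbottle inkdish".split():
        for r in regions_of(l,p)[:3]:
            m=r["mask"]&(p["range_z"]>0)
            if m.sum()<5: continue
            q=C[m];print(l,round(r["score"],2),np.round(r["box"]),m.sum(),"med",np.round(np.median(q,0),3),"min",np.round(np.percentile(q,2,axis=0),3),"max",np.round(np.percentile(q,98,axis=0),3))
E
```

```text
pics
{'clock': 0.0, 'q': array([ 1.1084837 ,  0.61590173, -0.01261039,  1.42489579,  0.00810727,
        1.10338529, -0.04041129]), 'qvel': array([-1.08524722e-03,  5.17281300e-04, -8.96975718e-04, -1.73726997e-05,
       -1.75070373e-04, -3.12616493e-04,  6.57014990e-04]), 'effort': array([ 3.45882181e-04, -4.58938551e+01,  2.09279344e-01, -1.65748286e+01,
       -6.10216311e-02,  2.04209285e-02,  2.51686097e-04]), 'tcp_pos': array([ 0.27406548, -0.58852509,  0.21749358]), 'tool_rot': array([ 9.76345633e-01,  2.16211916e-01, -2.97053990e-04, -1.23467277e-03]), 'wrist_force': array([-0.81491444, -0.27766343,  0.08941922]), 'moment': array([0.02867082, 0.01998463, 0.00806868]), 'gripper_force': 0.0, 'grip_width': 0.09314908129973472}
scene [ 1.10957837 -0.01212751  0.80061397] [ 0.67093918  0.66058635 -0.23712238 -0.23924731]
vase 0.91 [276. 259.  39.  68.] 1904 med [ 0.569 -0.087  0.093] min [ 0.54  -0.115  0.022] max [ 0.582 -0.061  0.152]
pot 0.6 [339. 255.  32.  60.] 1708 med [0.548 0.018 0.074] min [ 0.506 -0.009  0.016] max [0.559 0.045 0.106]
pot 0.49 [150. 263. 128. 100.] 7698
[... 2128 characters left out ...]
17]
board 0.63 [312. 160.  90.  62.] 3570 med [ 0.501 -0.31   0.006] min [ 0.396 -0.407 -0.   ] max [ 0.591 -0.22   0.009]
mat 0.97 [282. 433. 140.  95.] 12097 med [0.479 0.336 0.003] min [0.381 0.266 0.   ] max [0.574 0.398 0.006]
inkstick 0.7 [251. 291.  42.  12.] 479 med [0.569 0.094 0.018] min [0.531 0.079 0.01 ] max [0.606 0.106 0.021]
inkstick 0.25 [342. 161.  20.  40.] 477 med [ 0.424 -0.284  0.025] min [ 0.407 -0.354  0.006] max [ 0.44  -0.237  0.028]
inkbottle 0.95 [357. 303.  25.  43.] 830 med [0.379 0.126 0.054] min [ 0.36   0.054 -0.001] max [0.396 0.134 0.076]
inkdish 0.57 [364. 228.  41.  40.] 1233 med [ 0.369 -0.097  0.013] min [ 0.33  -0.129 -0.   ] max [ 0.409 -0.046  0.03 ]
```

View pics/scene.png

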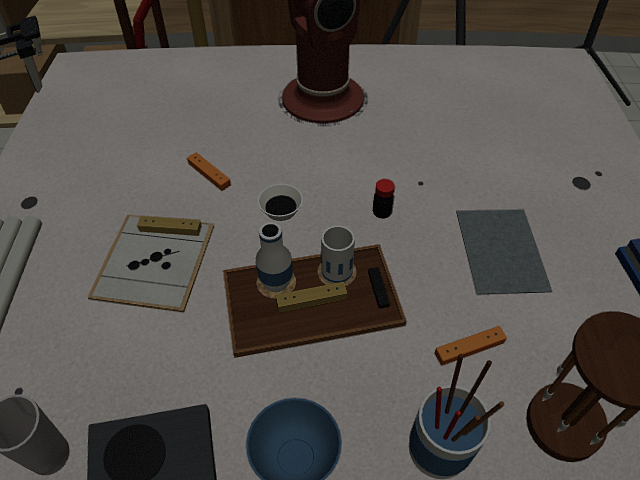

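View pics/side.png

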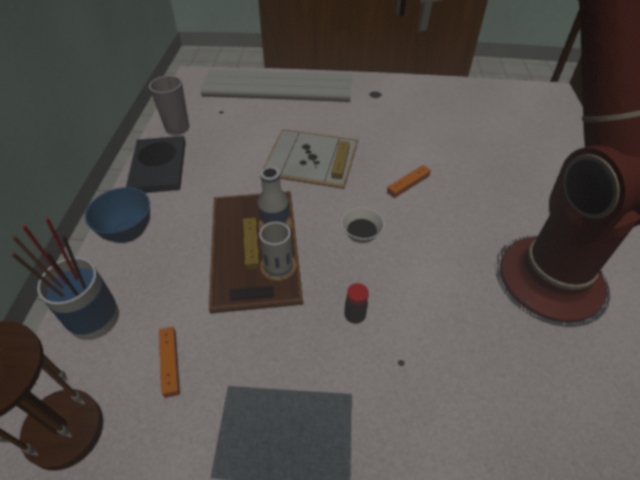

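```bash
python3 - <<'E'
from h import *
for c in ("scene","side"):
    p=capture(c);C=cloud(p);Z=p["range_z"]>0
    for l in "tray board mat weight inkstick".split():
        for r in regions_of(l,p)[:3]:
            if r["score"]<.6: continue
            q=C[r["mask"]&Z]; z0=np.median(q[:,2])
            if l in("weight","inkstick"): z0=np.percentile(q[:,2],90)
            q=q[abs(q[:,2]-z0)<.012] if l not in("weight","inkstick") else q[abs(q[:,2]-z0)<.005]
            b=cv2.minAreaRect((q[:,:2]*1000).astype(np.float32));print(c,l,np.round(b[0],1),np.round(b[1],1),round(b[2],1),round(z0,3))
    # cylinders from upper parts
    for l,zl,zh,rr in (("vase",.11,.145,.018),("pot",.03,.095,.028)):
        r=regions_of(l,p)[0]; q=C[r["mask"]&Z]; q=q[(q[:,2]>zl)&(q[:,2]<zh)][:,:2]
        from scipy.optimize import least_squares
        f=least_squares(lambda x:np.hypot(*(q-x).T)-rr,q.mean(0)-[.01,0] if c=="scene" else q.mean(0)-[0,.01],loss="soft_l1",f_scale=.002);print(c,l,np.round(f.x,4))
E
```

```text
scene tray [580.6 -26.4] [185.1 301. ] 11.4 0.01
scene board [ 496.9 -321.7] [186.8 205.1] 80.7 0.011
scene mat [477.5 333.8] [207. 145.] 0.6 0.006
scene weight [ 425.1 -298.4] [120.7  28.7] 83.6 0.032
scene weight [686.3 232.2] [ 27.6 119.3] 18.8 0.023
scene weight [591.6 -27.1] [ 28.4 118.8] 13.4 0.031
scene inkstick [570.5  90. ] [82.2 20.8] 9.9 0.023
scene vase [ 0.5513 -0.0895]
scene pot [0.5317 0.0184]
side tray [587.2 -33.5] [178.3 311.3] 11.0 0.007
side board [ 496.6 -323.5] [197.8 205.3] 81.6 0.006
side mat [478.9 329.6] [208.2 141.5] 3.8 0.003
side weight [589.2 -25. ] [ 26.2 121.4] 12.7 0.029
side weight [ 423.6 -297.6] [122.7  26.3] 83.5 0.027
side weight [ 264.6 -241.6] [121.5  28.2] 45.7 0.019
side inkstick [569.   91.6] [78.7 21.8] 10.5 0.019
side vase [ 0.5508 -0.0878]
side pot [0.5291 0.0203]
```

The scene shows the tray (315,300) with the vase at (275,260), the pot at (338,255) and the brass weight at (312,296). The board is at (150,262) with weight2 on its near band, and the mat is at (504,251). The orange look-alikes are at (208,170) and (470,345). The side view agrees, with the cork spots under the vase and pot. First I'll look closely at the board.

Request:
play_rows(steps=[[0.04, -0.018, -0.018, 0, 0, 0.03], [0.08, -0.037, -0.035, 0, 0, 0.06], [0.12, -0.055, -0.05, 0, 0, 0.09], [0.16, -0.074, -0.07, 0, 0, 0.12], [0.2, -0.093, -0.085, 0, 0, 0.15], [0.24, -0.111, -0.1, 0, 0, 0.18], [0.28, -0.13, -0.115, 0, 0, 0.21], [0.318, -0.148, -0.13, 0, 0, 0.244]], gripper=1)

```text
clock: 2.6
tcp_pos: [0.5013, -0.3189, 0.3495]
tool_rot: [0.995, 0.095, 0.0, 0.0]
wrist_force: [0.7, -0.0, -0.6]
grip_width: 0.093
gripper_force: 0.0
```

Request:
play_rows(steps=[[0, 0, 0, 0, 0, 0], [0, 0, 0, 0, 0, 0], [0, 0, 0, 0, 0, 0], [0, 0, 0, 0, 0, 0], [0, 0, 0, 0, 0, 0], [0, 0, 0, 0, 0, 0], [0, 0, 0, 0, 0, 0], [0, 0, 0, 0, 0, 0]])

```text
clock: 3.4
tcp_pos: [0.5, -0.321, 0.3486]
tool_rot: [0.995, 0.096, -0.0, -0.0]
wrist_force: [-0.8, 0.2, 0.0]
grip_width: 0.0925
gripper_force: 0.0
```

```bash
python3 - <<'E'
from h import *
s=state();p=capture("wrist");save(p,"w1.png");C=cloud(p,wristT(s,p));Z=p["range_z"]>0
print(s["clock"],s["tcp_pos"],s["tool_rot"],s["q"]);print(np.round(p["hand_eye"],3),p["camera_matrix"])
for l in "board weight".split():
    for r in regions_of(l,p)[:3]:
        q=C[r["mask"]&Z]
        if len(q)<50: continue
        z0=np.percentile(q[:,2],80); q=q[abs(q[:,2]-z0)<.006]
        b=cv2.minAreaRect((q[:,:2]*1000).astype(np.float32));print(l,round(r["score"],2),np.round(r["box"]),np.round(b[0],1),np.round(b[1],1),round(b[2],1),round(z0,3))
E
```

```text
3.4 [ 0.50004142 -0.3209933   0.34861618] [ 9.95420848e-01  9.55893781e-02 -2.42974523e-05 -7.42989815e-05] [ 0.53015051  0.43522719  0.00618641  1.37241376 -0.00277697  1.33408685
 -0.84291346]
[[ 0.    -0.961 -0.275  0.077]
 [ 1.     0.    -0.001  0.001]
 [ 0.001 -0.275  0.961 -0.166]
 [ 0.     0.     0.     1.   ]] [[332.2051062    0.         319.59423605]
 [  0.         332.2051062  236.56356042]
 [  0.           0.           1.        ]]
board 0.82 [322. 190. 156. 162.] [ 497.6 -321.2] [180.3 200.5] 81.2 0.009
weight 0.98 [296. 239.  74.  37.] [ 425.7 -300.2] [119.2  26.6] 83.5 0.028
weight 0.85 [126.  89.  93.  29.] [591.1 -28.3] [ 26.7 118.6] 12.9 0.028
weight 0.85 [253. 315.  46.  55.] [ 268.7 -243.9] [109.6  27.1] 44.0 0.02
```

View pics/w1.png

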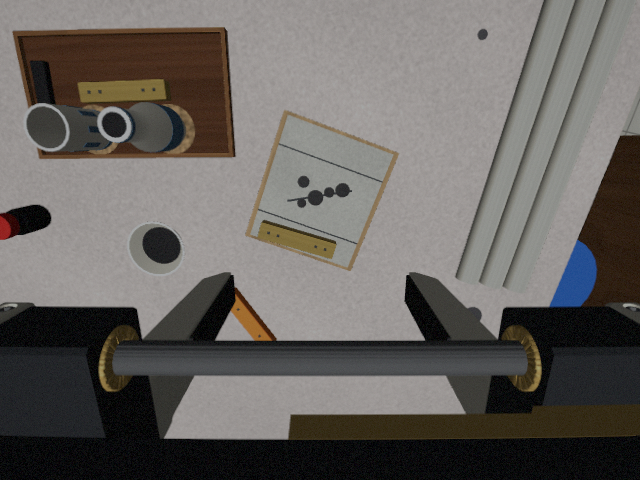

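The board is fully in view: lines near (330,162) and (305,225), weight2 in the near band at (297,239), and the far band empty. Next I'll move above the vase.

Request:
play_rows(steps=[[0.016, -0.036, 0.01, 0, 0, 0], [0.032, -0.073, 0.02, 0, 0, 0], [0.047, -0.109, 0.03, 0, 0, 0], [0.063, -0.145, 0.04, 0, 0, 0], [0.079, -0.182, 0.055, 0, 0, 0], [0.094, -0.218, 0.07, 0, 0, 0], [0.094, -0.218, 0.08, 0, 0, 0], [0.094, -0.218, 0.08, 0, 0, 0]], gripper=1)

```text
clock: 4.35
tcp_pos: [0.5501, -0.0878, 0.2672]
tool_rot: [0.995, 0.097, -0.002, -0.0]
wrist_force: [0.1, -1.4, -0.6]
grip_width: 0.093
gripper_force: 0.0
```

```bash
cat > look.py <<'E'
from h import *
from scipy.optimize import least_squares
s=state();p=capture("wrist");save(p,"w2.png");C=cloud(p,wristT(s,p));Z=p["range_z"]>0
print(s["clock"],s["tcp_pos"],s["tool_rot"])
for l in "weight tray mat".split():
    for r in regions_of(l,p)[:3]:
        q=C[r["mask"]&Z]
        if len(q)<50: continue
        z0=np.percentile(q[:,2],80); q=q[abs(q[:,2]-z0)<.009]
        b=cv2.minAreaRect((q[:,:2]*1000).astype(np.float32));print(l,round(r["score"],2),np.round(r["box"]),np.round(b[0],1),np.round(b[1],1),round(b[2],1),round(z0,3))
for l in ("vase","pot"):
    for r in regions_of(l,p)[:2]:
        q=C[r["mask"]&Z]
        if len(q)<50: continue
        zt=np.percentile(q[:,2],98);t=q[q[:,2]>zt-.006]
        c,rad=cv2.minEnclosingCircle((t[:,:2]*1000).astype(np.float32));print(l,round(r["score"],2),np.round(r["box"]),"top",round(zt,3),np.round(c,1),round(rad,1))
E
python3 look.py
```

```text
4.35 [ 0.55011598 -0.08778502  0.26724246] [ 9.95267580e-01  9.71573560e-02 -1.67963474e-03 -2.65282824e-04]
weight 0.9 [ 70.  34. 116.  44.] [684.8 232.5] [ 27.  122.1] 18.4 0.02
weight 0.67 [278. 161. 100.  23.] [591.2 -27.1] [ 26.1 119.5] 12.4 0.028
weight 0.62 [380. 395.  52.  41.] [ 274.8 -239.2] [100.   26.3] 44.5 0.02
tray 0.64 [274. 164. 246. 139.] [584.  -25.9] [176.8 301.9] 11.2 0.009
mat 0.61 [ 28. 196.  56. 152.] [478.4 295.1] [ 76.7 204.9] 88.4 0.005
vase 0.96 [322. 214.  54.  69.] top 0.149 [552.1 -90. ] 18.5
pot 0.91 [224. 210.  72.  64.] top 0.103 [531.2  17.6] 28.1
```

Request:
play_rows(steps=[[0, 0, 0.03, 0, 0, 0], [0, 0, 0.06, 0, 0, 0], [0, 0, 0.09, 0, 0, 0], [0, 0, 0.115, 0, 0, 0], [0, 0, 0.135, 0, 0, 0], [0, 0, 0.15, 0, 0, 0], [0, 0, 0.158, 0, 0, 0], [0, 0, 0.161, 0, 0, 0]], gripper=1)

```text
clock: 5.45
tcp_pos: [0.5508, -0.0895, 0.1073]
tool_rot: [0.995, 0.095, -0.0, 0.0]
wrist_force: [-0.1, 0.8, -0.1]
grip_width: 0.0928
gripper_force: 0.0
```

Request:
play_rows(steps=[[0, 0, 0, 0, 0, 0], [0, 0, 0, 0, 0, 0], [0, 0, 0, 0, 0, 0], [0, 0, 0, 0, 0, 0], [0, 0, 0, 0, 0, 0], [0, 0, 0, 0, 0, 0], [0, 0, 0, 0, 0, 0], [0, 0, 0, 0, 0, 0]], gripper=-1)

```text
clock: 6.25
tcp_pos: [0.5509, -0.089, 0.1076]
tool_rot: [0.995, 0.096, 0.0, 0.0]
wrist_force: [0.1, -0.1, 0.6]
grip_width: 0.0356
gripper_force: 30.0
```

```bash
python3 - <<'E'
from h import *
s=state();print(s["clock"],s["tcp_pos"],s["tool_rot"],s["grip_width"],s["gripper_force"],s["q"])
E
```

```text
6.25 [ 0.55090567 -0.08895708  0.10764343] [9.95403658e-01 9.57682454e-02 9.12613105e-06 3.74171900e-05] 0.0356061757900691 29.986438751220703 [ 0.15326664  0.60742725 -0.05004929  1.81946856  0.04363638  0.71572214
 -1.29974372]
```

Request:
play_rows(steps=[[0, 0, -0.005, 0, 0, 0], [0, 0, -0.015, 0, 0, 0], [0, 0, -0.03, 0, 0, 0], [0, 0, -0.05, 0, 0, 0], [0, 0, -0.075, 0, 0, 0], [0, 0, -0.1, 0, 0, 0], [0, 0, -0.12, 0, 0, 0], [0, 0, -0.13, 0, 0, 0]], gripper=-1)

```text
clock: 7.05
tcp_pos: [0.5515, -0.0889, 0.24]
tool_rot: [0.995, 0.096, 0.002, 0.0]
wrist_force: [0.7, -0.7, -3.1]
grip_width: 0.036
gripper_force: 30.0
```

Request:
play_rows(steps=[[0.001, -0.01, 0, 0, 0, 0], [0.004, -0.03, 0, 0, 0, 0], [0.008, -0.06, 0, 0, 0, 0], [0.013, -0.095, 0, 0, 0, 0], [0.018, -0.13, 0, 0, 0, 0], [0.023, -0.165, 0, 0, 0, 0], [0.028, -0.2, 0, 0, 0, 0], [0.033, -0.235, 0, 0, 0, 0]], gripper=-1)

```text
clock: 7.85
tcp_pos: [0.5367, 0.1502, 0.2361]
tool_rot: [0.995, 0.096, -0.002, 0.0]
wrist_force: [1.8, -0.0, -3.2]
grip_width: 0.0354
gripper_force: 30.0
```

Request:
play_rows(steps=[[0.005, -0.035, 0, 0, 0, 0], [0.01, -0.07, 0, 0, 0, 0], [0.015, -0.105, 0.005, 0, 0, 0], [0.019, -0.135, 0.02, 0, 0, 0], [0.022, -0.16, 0.035, 0, 0, 0], [0.024, -0.175, 0.05, 0, 0, 0], [0.0246, -0.1817, 0.065, 0, 0, 0], [0.0246, -0.1817, 0.08, 0, 0, 0]], gripper=-1)

```text
clock: 8.65
tcp_pos: [0.5271, 0.3316, 0.1558]
tool_rot: [0.995, 0.096, -0.001, 0.0]
wrist_force: [-0.2, 0.4, -2.8]
grip_width: 0.0356
gripper_force: 30.0
```

Request:
play_rows(steps=[[0, 0, 0.012, 0, 0, 0], [0, 0, 0.022, 0, 0, 0], [0, 0, 0.03, 0, 0, 0], [0, 0, 0.036, 0, 0, 0], [0, 0, 0.041, 0, 0, 0], [0, 0, 0.045, 0, 0, 0], [0, 0, 0.048, 0, 0, 0], [0, 0, 0.049, 0, 0, 0]], gripper=-1)

```text
clock: 9.45
tcp_pos: [0.528, 0.3312, 0.1086]
tool_rot: [0.995, 0.096, -0.0, -0.0]
wrist_force: [0.2, -0.4, -4.0]
grip_width: 0.0353
gripper_force: 30.0
```

```bash
python3 - <<'E'
from h import *
s=state();print(s["clock"],s["tcp_pos"],s["tool_rot"],s["grip_width"],s["wrist_force"])
p=capture("side");save(p,"s2.png");C=cloud(p);r=regions_of("vase",p)[0];q=C[r["mask"]&(p["range_z"]>0)];print(r["score"],r["box"],np.percentile(q,[2,98],axis=0))
E
```

```text
9.45 [0.52796415 0.33117744 0.10857665] [ 9.95401690e-01  9.57886918e-02 -2.75805802e-05 -3.07017531e-05] 0.03533593977259482 [ 0.23159431 -0.36165594 -3.97022735]
0.53 [268.6, 424.2, 7.7, 17.5] [[0.49629049 0.33011956 0.04098569]
 [0.50175398 0.34510047 0.08563471]]
```

View pics/s2.png

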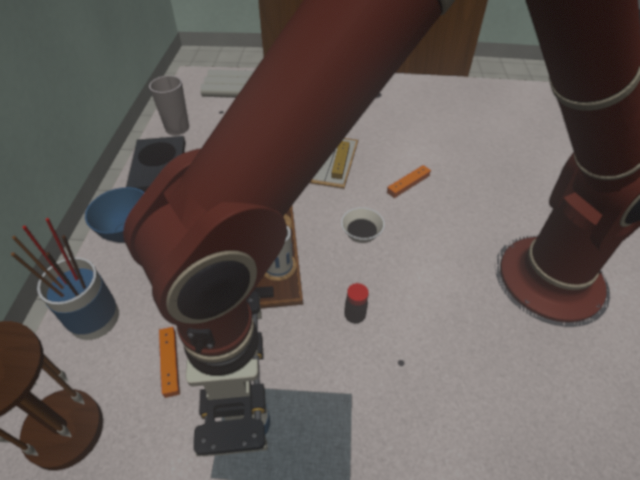

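The vase is held above the mat, mostly hidden by the gripper at (230,420). I'll lower it slowly.

Request:
play_rows(steps=[[0, 0, 0.0007, 0, 0, 0], [0, 0, 0.0014, 0, 0, 0], [0, 0, 0.0021, 0, 0, 0], [0, 0, 0.0028, 0, 0, 0], [0, 0, 0.0034, 0, 0, 0], [0, 0, 0.0039, 0, 0, 0], [0, 0, 0.0044, 0, 0, 0], [0, 0, 0.0048, 0, 0, 0]], gripper=-1)

```text
clock: 10.35
tcp_pos: [0.528, 0.3312, 0.1038]
tool_rot: [0.995, 0.096, -0.0, -0.0]
wrist_force: [1.0, -0.1, -3.9]
grip_width: 0.0356
gripper_force: 30.0
```

Request:
play_rows(steps=[[0, 0, 0.0002, 0, 0, 0], [0, 0, 0.0004, 0, 0, 0], [0, 0, 0.0006, 0, 0, 0], [0, 0, 0.0008, 0, 0, 0], [0, 0, 0.001, 0, 0, 0], [0, 0, 0.0012, 0, 0, 0], [0, 0, 0.0014, 0, 0, 0], [0, 0, 0.0014, 0, 0, 0]], gripper=-1)

```text
clock: 11.15
tcp_pos: [0.5283, 0.3312, 0.1037]
tool_rot: [0.995, 0.096, 0.0, -0.0]
wrist_force: [-1.7, -1.2, 5.5]
grip_width: 0.0356
gripper_force: 30.0
```

Request:
play_rows(steps=[[0, 0, -0.001, 0, 0, 0], [0, 0, -0.001, 0, 0, 0], [0, 0, -0.001, 0, 0, 0], [0, 0, -0.001, 0, 0, 0], [0, 0, -0.001, 0, 0, 0], [0, 0, -0.001, 0, 0, 0], [0, 0, -0.01, 0, 0, 0], [0, 0, -0.03, 0, 0, 0]], gripper=1)

```text
clock: 11.95
tcp_pos: [0.5269, 0.3304, 0.1316]
tool_rot: [0.995, 0.096, -0.002, 0.001]
wrist_force: [-0.6, -0.3, 0.6]
grip_width: 0.0916
gripper_force: 0.0
```

Request:
play_rows(steps=[[0, 0, -0.03, 0, 0, 0], [0, 0, -0.07, 0, 0, 0], [-0.007, 0.038, -0.1, 0, 0, 0], [-0.014, 0.078, -0.12, 0, 0, 0], [-0.022, 0.12, -0.12, 0, 0, 0], [-0.03, 0.163, -0.12, 0, 0, 0], [-0.038, 0.205, -0.12, 0, 0, 0], [-0.046, 0.25, -0.12, 0, 0, 0]], gripper=1)

```text
clock: 12.75
tcp_pos: [0.5304, 0.0758, 0.2535]
tool_rot: [0.995, 0.096, 0.001, -0.0]
wrist_force: [1.4, 0.4, -0.4]
grip_width: 0.0927
gripper_force: 0.0
```

Request:
play_rows(steps=[[-0.006, 0.03, 0, 0, 0, 0], [-0.011, 0.058, 0, 0, 0, 0], [-0.011, 0.058, 0.02, 0, 0, 0], [-0.011, 0.058, 0.03, 0, 0, 0], [-0.011, 0.058, 0.03, 0, 0, 0], [-0.011, 0.058, 0.03, 0, 0, 0], [-0.011, 0.058, 0.03, 0, 0, 0], [-0.011, 0.058, 0.03, 0, 0, 0]], gripper=1)

```text
clock: 13.55
tcp_pos: [0.5312, 0.0186, 0.2231]
tool_rot: [0.995, 0.096, 0.001, -0.0]
wrist_force: [-0.8, -0.7, 0.8]
grip_width: 0.0929
gripper_force: 0.0
```

```bash
sed -i 's/"w2.png"/"w3.png"/' look.py; python3 look.py
```

```text
13.55 [0.53118633 0.01859357 0.22313536] [ 9.95349889e-01  9.63231177e-02  6.71504361e-04 -7.35638028e-05]
weight 0.73 [143.  25. 128.  50.] [685.2 232.1] [ 27.2 121.2] 18.8 0.02
weight 0.61 [452. 401.  28.  28.] [ 298.9 -212.3] [32.3 24.4] 40.3 0.02
weight 0.59 [374. 166. 112.  26.] [591.2 -27.5] [ 26.1 120.1] 12.5 0.028
tray 0.55 [372. 168. 277. 158.] [584.  -29.9] [174.8 301.7] 11.0 0.009
mat 0.71 [ 57. 199. 115. 182.] [478.3 330.3] [203.1 141.5] 0.5 0.004
vase 0.81 [ 36. 164.  71.  64.] top 0.09 [527.7 316.7] 20.6
pot 0.63 [320. 225.  65.  74.] top 0.103 [531.   17.7] 28.0
```

View pics/w3.png

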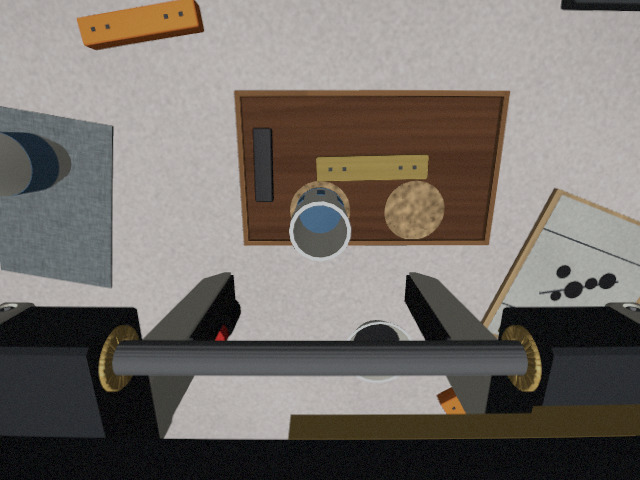

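The vase stands upright on the mat at the left edge (20,165). The vase's cork spot is free at (414,210), the pot is directly ahead at (320,230), and the weight is at (374,168). Now I'll grasp the pot.

Request:
play_rows(steps=[[0, 0.0005, 0.025, 0, 0, 0], [0, 0.0005, 0.055, 0, 0, 0], [0, 0.0005, 0.085, 0, 0, 0], [0, 0.0005, 0.115, 0, 0, 0], [0, 0.0005, 0.14, 0, 0, 0], [0, 0.0005, 0.158, 0, 0, 0], [0, 0.0005, 0.168, 0, 0, 0], [0, 0.0005, 0.172, 0, 0, 0]], gripper=1)

```text
clock: 14.65
tcp_pos: [0.5306, 0.0174, 0.0497]
tool_rot: [0.995, 0.096, -0.001, -0.0]
wrist_force: [-0.2, 0.3, 0.4]
grip_width: 0.0932
gripper_force: 0.0
```

Request:
play_rows(steps=[[0, 0, 0, 0, 0, 0], [0, 0, 0, 0, 0, 0], [0, 0, 0, 0, 0, 0], [0, 0, 0, 0, 0, 0], [0, 0, 0, 0, 0, 0], [0, 0, 0, 0, 0, 0], [0, 0, 0, 0, 0, 0], [0, 0, 0, 0, 0, 0]], gripper=-1)

```text
clock: 15.45
tcp_pos: [0.531, 0.0177, 0.0509]
tool_rot: [0.995, 0.096, 0.0, -0.0]
wrist_force: [-0.9, 1.2, 3.8]
grip_width: 0.0547
gripper_force: 29.9
```

```bash
python3 - <<'E'
from h import *
s=state();print(s["clock"],s["tcp_pos"],s["tool_rot"],s["grip_width"],s["gripper_force"],s["q"])
E
```

```text
15.45 [0.53100847 0.01768789 0.05087867] [ 9.95394463e-01  9.58634092e-02  2.33412134e-04 -1.22761012e-04] 0.0547062713285584 29.86989587545395 [-0.03918534  0.66496238 -0.05357533  1.93581668  0.06361314  0.54194151
 -1.51463814]
```

Request:
play_rows(steps=[[0, 0, -0.005, 0, 0, 0], [0, 0, -0.015, 0, 0, 0], [0, 0, -0.03, 0, 0, 0], [0, 0, -0.05, 0, 0, 0], [0, 0, -0.075, 0, 0, 0], [0, 0, -0.1, 0, 0, 0], [0, 0, -0.12, 0, 0, 0], [0, 0, -0.13, 0, 0, 0]], gripper=-1)

```text
clock: 16.25
tcp_pos: [0.5315, 0.0173, 0.1825]
tool_rot: [0.995, 0.096, 0.002, 0.0]
wrist_force: [-0.5, -0.4, -2.8]
grip_width: 0.0547
gripper_force: 29.9
```

Request:
play_rows(steps=[[-0.004, -0.01, 0, 0, 0, 0], [-0.01, -0.03, 0, 0, 0, 0], [-0.017, -0.06, 0, 0, 0, 0], [-0.024, -0.095, 0, 0, 0, 0], [-0.03, -0.13, 0, 0, 0, 0], [-0.036, -0.165, 0, 0, 0, 0], [-0.04, -0.2, 0, 0, 0, 0], [-0.041, -0.235, 0, 0, 0, 0]], gripper=-1)

```text
clock: 17.05
tcp_pos: [0.443, 0.2415, 0.1791]
tool_rot: [0.995, 0.096, -0.002, 0.001]
wrist_force: [0.7, -0.5, -2.0]
grip_width: 0.0546
gripper_force: 29.9
```

Request:
play_rows(steps=[[0, -0.03, 0, 0, 0, 0], [0, -0.055, 0.005, 0, 0, 0], [0, -0.075, 0.02, 0, 0, 0], [0, -0.087, 0.035, 0, 0, 0], [0, -0.092, 0.05, 0, 0, 0], [0, -0.092, 0.068, 0, 0, 0], [0, -0.092, 0.085, 0, 0, 0], [0, -0.092, 0.1, 0, 0, 0]], gripper=-1)

```text
clock: 17.85
tcp_pos: [0.4269, 0.3293, 0.0782]
tool_rot: [0.995, 0.096, -0.002, 0.001]
wrist_force: [0.1, 0.2, -3.6]
grip_width: 0.0542
gripper_force: 29.9
```

Request:
play_rows(steps=[[0, 0, 0.01, 0, 0, 0], [0, 0, 0.017, 0, 0, 0], [0, 0, 0.022, 0, 0, 0], [0, 0, 0.026, 0, 0, 0], [0, 0, 0.028, 0, 0, 0], [0, 0, 0.029, 0, 0, 0], [0, 0, 0.0295, 0, 0, 0], [0, 0, 0.03, 0, 0, 0]], gripper=-1)

```text
clock: 18.65
tcp_pos: [0.4284, 0.3308, 0.0508]
tool_rot: [0.995, 0.096, 0.0, -0.0]
wrist_force: [-0.6, -0.1, -2.0]
grip_width: 0.0549
gripper_force: 29.9
```

Request:
play_rows(steps=[[0, 0, 0.0007, 0, 0, 0], [0, 0, 0.0014, 0, 0, 0], [0, 0, 0.0021, 0, 0, 0], [0, 0, 0.0028, 0, 0, 0], [0, 0, 0.0034, 0, 0, 0], [0, 0, 0.0039, 0, 0, 0], [0, 0, 0.0043, 0, 0, 0], [0, 0, 0.0047, 0, 0, 0]], gripper=-1)

```text
clock: 19.45
tcp_pos: [0.4282, 0.3307, 0.0469]
tool_rot: [0.995, 0.096, 0.0, -0.0]
wrist_force: [-3.1, -1.7, 9.4]
grip_width: 0.0545
gripper_force: 29.9
```

Request:
play_rows(steps=[[0, 0, -0.0005, 0, 0, 0], [0, 0, -0.0005, 0, 0, 0], [0, 0, -0.0005, 0, 0, 0], [0, 0, -0.0005, 0, 0, 0], [0, 0, -0.0005, 0, 0, 0], [0, 0, -0.0005, 0, 0, 0], [0, 0, -0.01, 0, 0, 0], [0, 0, -0.03, 0, 0, 0]], gripper=1)

```text
clock: 20.25
tcp_pos: [0.4273, 0.3299, 0.0753]
tool_rot: [0.995, 0.096, -0.001, 0.001]
wrist_force: [0.2, -0.5, 0.1]
grip_width: 0.0929
gripper_force: 0.0
```

Request:
play_rows(steps=[[0, 0, -0.04, 0, 0, 0], [0, 0, -0.08, 0, 0, 0], [0, 0, -0.12, 0, 0, 0], [0, 0, -0.155, 0, 0, 0], [0.008, 0.035, -0.175, 0, 0, 0], [0.017, 0.08, -0.175, 0, 0, 0], [0.028, 0.125, -0.175, 0, 0, 0], [0.04, 0.17, -0.175, 0, 0, 0]], gripper=1)

```text
clock: 21.05
tcp_pos: [0.5002, 0.1699, 0.252]
tool_rot: [0.995, 0.096, 0.001, -0.0]
wrist_force: [0.6, 0.6, 0.4]
grip_width: 0.093
gripper_force: 0.0
```

Request:
play_rows(steps=[[0.009, 0.037, 0, 0, 0, -0.14], [0.018, 0.075, 0, 0, 0, -0.28], [0.026, 0.11, 0, 0, 0, -0.42], [0.033, 0.14, 0, 0, 0, -0.56], [0.039, 0.165, 0, 0, 0, -0.7], [0.045, 0.187, 0, 0, 0, -0.84], [0.05, 0.205, 0, 0, 0, -0.98], [0.052, 0.2125, 0, 0, 0, -1.12]], gripper=0.6)

```text
clock: 21.85
tcp_pos: [0.5919, -0.0303, 0.2512]
tool_rot: [0.792, 0.611, -0.0, 0.001]
wrist_force: [-0.1, -0.1, 0.1]
grip_width: 0.0744
gripper_force: 0.0
```

Request:
play_rows(steps=[[0, 0, 0.01, 0, 0, -0.14], [0, 0, 0.02, 0, 0, -0.28], [0, 0, 0.035, 0, 0, -0.42], [0, 0, 0.05, 0, 0, -0.477], [0, 0, 0.05, 0, 0, -0.477], [0, 0, 0.05, 0, 0, -0.477], [0, 0, 0.05, 0, 0, -0.477], [0, 0, 0.05, 0, 0, -0.477]], gripper=0.6)

```text
clock: 22.65
tcp_pos: [0.5921, -0.0271, 0.2019]
tool_rot: [0.626, 0.78, 0.001, 0.001]
wrist_force: [0.7, 0.2, 0.5]
grip_width: 0.0745
gripper_force: 0.0
```

```bash
sed -i 's/"w3.png"/"w4.png"/' look.py; python3 look.py; python3 - <<'E'
from h import *
s=state();p=capture("wrist");C=cloud(p,wristT(s,p));
T=R.from_quat(s["tool_rot"]).as_matrix();print("yaw",np.degrees(np.arctan2(T[1,0],T[0,0])),"tilt",T[2,:2],s["q"])
# cork spots: light brown, on tray floor
h=cv2.cvtColor(p["color"],cv2.COLOR_RGB2HSV); q=C
for n,(x,y) in {"vase":(.5517,-.0893),"pot":(.531,.0177)}.items():
    m=(np.hypot(C[...,0]-x,C[...,1]-y)<.05)&(abs(C[...,2]-.008)<.006)
    g=p["color"][...,0].astype(int)
    t,_=cv2.threshold(g[m].astype(np.uint8),0,255,cv2.THRESH_OTSU)
    k=(m&(g>t)).astype(np.uint8); k=cv2.morphologyEx(k,cv2.MORPH_OPEN,np.ones((3,3)));nb,L,S,_=cv2.connectedComponentsWithStats(k)
    k=L==1+np.argmax(S[1:,4]); pts=(C[k][:,:2]*1000).astype(np.float32)
    print(n,m.sum(),k.sum(),pts.mean(0),cv2.minEnclosingCircle(pts))
E
```

```text
22.65 [ 0.59205242 -0.02714372  0.2018785 ] [6.26140177e-01 7.79709900e-01 5.54421948e-04 8.01308528e-04]
weight 0.89 [321. 213.  25. 114.] [590.7 -27.2] [ 26.  119.2] 12.7 0.028
weight 0.81 [482.  19.  36.  39.] [699.4 190.1] [27.1 31.4] 17.0 0.02
weight 0.79 [ 53. 307.  31.  29.] [ 299.2 -209.4] [28.6 18.4] 46.0 0.02
tray 0.85 [315. 199. 174. 269.] [586. -31.] [179.  303.4] 11.3 0.009
mat 0.39 [323.  96.  85.  28.] [570.   89.2] [80.4 19.5] 10.0 0.019
pot 0.33 [245. 407. 102.  64.] top 0.009 [ 551.5 -311.4] 85.2
pot 0.17 [114.  26.  83.  52.] top 0.076 [381.  111.3] 18.2
yaw 102.48785914400176 tilt [-6.26603162e-05  2.38613413e-04] [ 0.26135518  0.56885948 -0.40796222  1.61470254  0.25502896  1.01081731
 -0.00746008]
vase 4703 2702 [551.833  -89.3859] ((551.9846801757812, -90.27685546875), 35.23981857299805)
pot 6225 3451 [530.5911    18.609655] ((530.6979370117188, 17.615060806274414), 35.22414779663086)
```

View pics/w4.png

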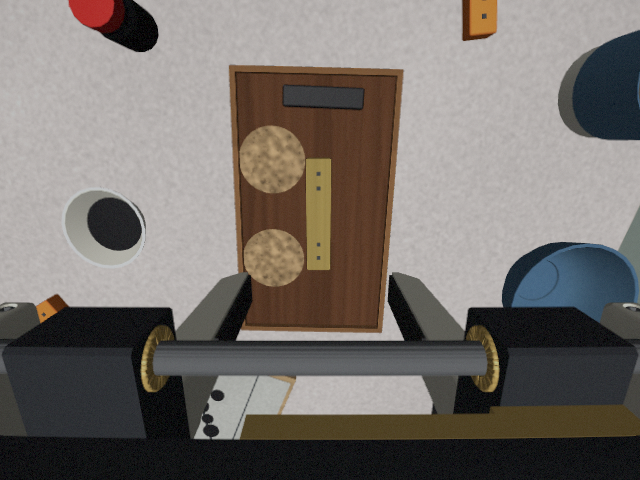

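The cork spots are clear at (272,160) and (274,258), and the weight at (318,213) is centred between the fingers. Descending on it now.

Request:
play_rows(steps=[[0, 0, 0.03, 0, 0, 0], [0, 0, 0.065, 0, 0, 0], [0, 0, 0.1, 0, 0, 0], [0, 0, 0.13, 0, 0, 0], [0, 0, 0.155, 0, 0, 0], [0, 0, 0.172, 0, 0, 0], [0, 0, 0.182, 0, 0, 0], [0, 0, 0.187, 0, 0, 0]], gripper=0.4)

```text
clock: 23.8
tcp_pos: [0.5913, -0.0273, 0.013]
tool_rot: [0.626, 0.78, -0.0, -0.0]
wrist_force: [-1.4, 0.1, 0.6]
grip_width: 0.0651
gripper_force: 0.0
```

Request:
play_rows(steps=[[0, 0, 0.001, 0, 0, 0], [0, 0, 0.002, 0, 0, 0], [0, 0, 0.002, 0, 0, 0], [0, 0, 0.002, 0, 0, 0], [0, 0, 0.002, 0, 0, 0], [0, 0, 0.002, 0, 0, 0], [0, 0, 0.002, 0, 0, 0], [0, 0, 0.002, 0, 0, 0]], gripper=0.4)

```text
clock: 24.6
tcp_pos: [0.5915, -0.0273, 0.0118]
tool_rot: [0.626, 0.78, 0.0, 0.0]
wrist_force: [-0.0, 0.3, 0.4]
grip_width: 0.065
gripper_force: 0.0
```

Request:
play_rows(steps=[[0, 0, 0, 0, 0, 0], [0, 0, 0, 0, 0, 0], [0, 0, 0, 0, 0, 0], [0, 0, 0, 0, 0, 0], [0, 0, 0, 0, 0, 0], [0, 0, 0, 0, 0, 0], [0, 0, 0, 0, 0, 0], [0, 0, 0, 0, 0, 0]], gripper=-1)

```text
clock: 25.4
tcp_pos: [0.5913, -0.0274, 0.0117]
tool_rot: [0.626, 0.78, -0.0, -0.0]
wrist_force: [-0.2, -0.1, -0.5]
grip_width: 0.0259
gripper_force: 30.0
```

```bash
python3 - <<'E'
from h import *
s=state();print(s["clock"],s["tcp_pos"],s["tool_rot"],s["grip_width"],s["gripper_force"],s["q"])
T=R.from_quat(s["tool_rot"]).as_matrix();print("yaw",np.degrees(np.arctan2(T[1,0],T[0,0])))
E
```

```text
25.4 [ 0.59128832 -0.02735769  0.01174789] [ 6.26002740e-01  7.79820824e-01 -1.61968715e-04 -1.60367291e-04] 0.025924142193126883 29.999853372573853 [ 0.19494376  0.80772239 -0.30402024  1.77504455  0.38287607  0.61777967
 -0.11795514]
yaw 102.4883493699698
```

Request:
play_rows(steps=[[0, 0, -0.004, 0, 0, 0], [0, 0, -0.012, 0, 0, 0], [0, 0, -0.025, 0, 0, 0], [0, 0, -0.04, 0, 0, 0], [0, 0, -0.055, 0, 0, 0], [0, 0, -0.07, 0, 0, 0], [0, 0, -0.08, 0, 0, 0], [0, 0, -0.08, 0, 0, 0]], gripper=-1)

```text
clock: 26.2
tcp_pos: [0.5929, -0.0271, 0.0942]
tool_rot: [0.626, 0.78, 0.001, 0.002]
wrist_force: [0.5, -1.2, -5.1]
grip_width: 0.0256
gripper_force: 30.0
```

Request:
play_rows(steps=[[-0.01, -0.003, 0, 0, 0, 0.02], [-0.03, -0.009, 0, 0, 0, 0.05], [-0.058, -0.017, 0, 0, 0, 0.08], [-0.09, -0.026, 0, 0, 0, 0.12], [-0.122, -0.035, 0, 0, 0, 0.16], [-0.154, -0.045, 0, 0, 0, 0.2], [-0.186, -0.054, 0, 0, 0, 0.24], [-0.218, -0.063, 0, 0, 0, 0.28]], gripper=-1)

```text
clock: 27.0
tcp_pos: [0.5755, -0.2561, 0.0904]
tool_rot: [0.73, 0.684, -0.001, -0.001]
wrist_force: [0.6, -0.2, -4.3]
grip_width: 0.0253
gripper_force: 30.0
```

```bash
cat > to.py <<'E'
import sys
from h import *
# python3 to.py x y yaw_deg(tool) : shift in tool axes
s=state();T=R.from_quat(s["tool_rot"]).as_matrix();yaw=np.degrees(np.arctan2(T[1,0],T[0,0]))
x,y,yw=map(float,sys.argv[1:4]);d=T.T@(np.array([x,y,s["tcp_pos"][2]])-s["tcp_pos"])
print(s["clock"],np.round(s["tcp_pos"],4),"yaw",round(yaw,2),"shift",np.round(d,4),"turn z",round(np.radians(yaw-yw),4),"force",np.round(s["wrist_force"],1),"w",s["grip_width"])
E
python3 to.py 0.5717 -0.3327 81.2
```

```text
27.0 [ 0.5755 -0.2561  0.0904] yaw 86.26 shift [-0.0767  0.0012 -0.    ] turn z 0.0884 force [ 0.6 -0.2 -4.3] w 0.02526058599077132
```

Request:
play_rows(steps=[[-0.03, 0, 0, 0, 0, 0.03], [-0.053, 0, 0, 0, 0, 0.06], [-0.07, 0, 0.005, 0, 0, 0.08], [-0.079, 0, 0.015, 0, 0, 0.092], [-0.079, 0, 0.03, 0, 0, 0.092], [-0.079, 0, 0.04, 0, 0, 0.092], [-0.079, 0, 0.045, 0, 0, 0.092], [-0.079, 0, 0.045, 0, 0, 0.092]], gripper=-1)

```text
clock: 27.8
tcp_pos: [0.572, -0.3303, 0.0453]
tool_rot: [0.759, 0.652, -0.0, -0.002]
wrist_force: [-0.1, 0.2, -5.0]
grip_width: 0.0256
gripper_force: 30.0
```

```bash
python3 to.py 0.5717 -0.3327 81.2; python3 - <<'E'
from h import *
s=state();p=capture("wrist");save(p,"w5.png");C=cloud(p,wristT(s,p));Z=p["range_z"]>0
for l in ("board","weight"):
    for r in regions_of(l,p)[:3]:
        q=C[r["mask"]&Z]
        if len(q)<50: continue
        z0=np.percentile(q[:,2],80); q=q[abs(q[:,2]-z0)<.006]
        b=cv2.minAreaRect((q[:,:2]*1000).astype(np.float32));print(l,round(r["score"],2),np.round(r["box"]),np.round(b[0],1),np.round(b[1],1),round(b[2],1),round(z0,3))
E
```

```text
27.8 [ 0.572  -0.3303  0.0453] yaw 81.32 shift [-0.0024  0.     -0.    ] turn z 0.0022 force [-0.1  0.2 -5. ] w 0.025550735559150946
board 0.71 [195. 252. 342. 263.] [ 497.  -321.3] [180.1 201.2] 81.3 0.009
weight 0.91 [ 73. 248. 101. 187.] [ 426.3 -298.5] [116.1  28. ] 83.5 0.028
weight 0.79 [322. 285.  55. 221.] [ 572.3 -330.3] [120.   26.3] 81.4 0.062
```

View pics/w5.png

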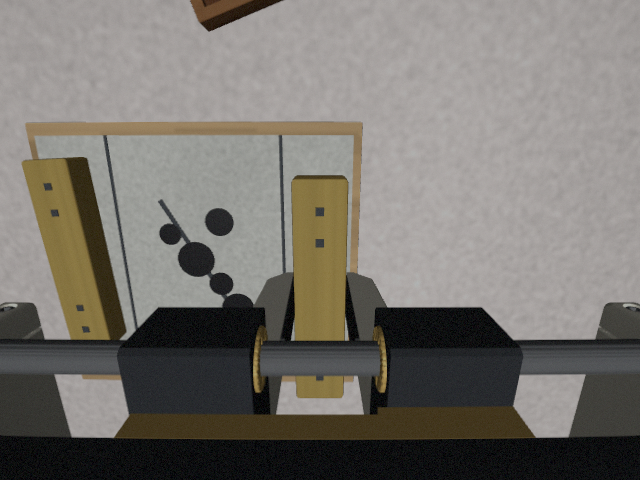

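The weight is held straight at (320,285), over the far band between the dark line at (283,200) and the board edge at (358,200). Lowering it.

Request:
play_rows(steps=[[0, 0, 0.006, 0, 0, 0], [0, 0, 0.013, 0, 0, 0], [0, 0, 0.019, 0, 0, 0], [0, 0, 0.024, 0, 0, 0], [0, 0, 0.028, 0, 0, 0], [0, 0, 0.03, 0, 0, 0], [0, 0, 0.03, 0, 0, 0], [0, 0, 0.03, 0, 0, 0]], gripper=-1)

```text
clock: 28.75
tcp_pos: [0.5724, -0.3327, 0.0169]
tool_rot: [0.759, 0.651, 0.0, 0.0]
wrist_force: [-0.2, -0.0, -3.7]
grip_width: 0.0257
gripper_force: 30.0
```

```bash
python3 to.py 0.5714 -0.3327 81.25
```

```text
28.75 [ 0.5724 -0.3327  0.0169] yaw 81.18 shift [-0.0002 -0.001  -0.    ] turn z -0.0013 force [-0.2 -0.  -3.7] w 0.025708728132681154
```

Request:
play_rows(steps=[[0, -0.001, 0.001, 0, 0, 0], [0, -0.001, 0.002, 0, 0, 0], [0, -0.001, 0.003, 0, 0, 0], [0, -0.001, 0.004, 0, 0, 0], [0, -0.001, 0.0045, 0, 0, 0], [0, -0.001, 0.005, 0, 0, 0], [0, -0.001, 0.0055, 0, 0, 0], [0, -0.001, 0.0055, 0, 0, 0]], gripper=-1)

```text
clock: 29.55
tcp_pos: [0.5713, -0.3324, 0.0118]
tool_rot: [0.759, 0.651, -0.0, -0.0]
wrist_force: [-0.9, 0.4, -1.4]
grip_width: 0.0257
gripper_force: 30.0
```

Request:
play_rows(steps=[[0, 0, 0, 0, 0, 0], [0, 0, 0, 0, 0, 0], [0, 0, 0, 0, 0, 0], [0, 0, 0, 0, 0, 0], [0, 0, 0, 0, 0, 0], [0, 0, 0, 0, 0, 0], [0, 0, -0.01, 0, 0, 0], [0, 0, -0.03, 0, 0, 0]], gripper=0.4)

```text
clock: 30.35
tcp_pos: [0.57, -0.3319, 0.0404]
tool_rot: [0.759, 0.651, -0.001, -0.002]
wrist_force: [1.0, -0.2, -0.1]
grip_width: 0.0652
gripper_force: 0.0
```

Request:
play_rows(steps=[[0, 0, -0.04, 0, 0, 0], [0, 0, -0.08, 0, 0, 0], [0, 0, -0.12, 0, 0, 0], [0, 0, -0.16, 0, 0, 0], [0, 0, -0.18, 0, 0, 0], [0, 0, -0.18, 0, 0, 0], [0, 0, -0.18, 0, 0, 0], [0, 0, -0.18, 0, 0, 0]], gripper=1)

```text
clock: 31.15
tcp_pos: [0.57, -0.3321, 0.2192]
tool_rot: [0.759, 0.651, -0.001, -0.002]
wrist_force: [0.4, -0.2, -0.9]
grip_width: 0.093
gripper_force: 0.0
```

```bash
python3 to.py 0.4282 0.3307 11; python3 - <<'E'
from h import *
s=state();p=capture("wrist");save(p,"w6.png");C=cloud(p,wristT(s,p));Z=p["range_z"]>0
for l in ("board","weight"):
    for r in regions_of(l,p)[:3]:
        q=C[r["mask"]&Z]
        if len(q)<50: continue
        z0=np.percentile(q[:,2],80); q=q[abs(q[:,2]-z0)<.006]
        b=cv2.minAreaRect((q[:,:2]*1000).astype(np.float32));print(l,round(r["score"],2),np.round(r["box"]),np.round(b[0],1),np.round(b[1],1),round(b[2],1),round(z0,3))
E
```

```text
31.15 [ 0.57   -0.3321  0.2192] yaw 81.18 shift [ 0.6332 -0.2417  0.0017] turn z 1.2249 force [ 0.4 -0.2 -0.9] w 0.0930402964453583
board 0.79 [254. 207. 184. 154.] [ 497.5 -321.5] [180.4 199.6] 81.1 0.009
weight 0.93 [186. 202.  43. 110.] [ 425.9 -299.8] [119.7  26.8] 83.8 0.028
weight 0.75 [ 47. 175.  77.  98.] [ 268.1 -245.3] [120.1  27.4] 44.5 0.02
weight 0.66 [324. 209.  25. 109.] [ 571.8 -332.2] [118.9  25.4] 80.7 0.028
```

View pics/w6.png

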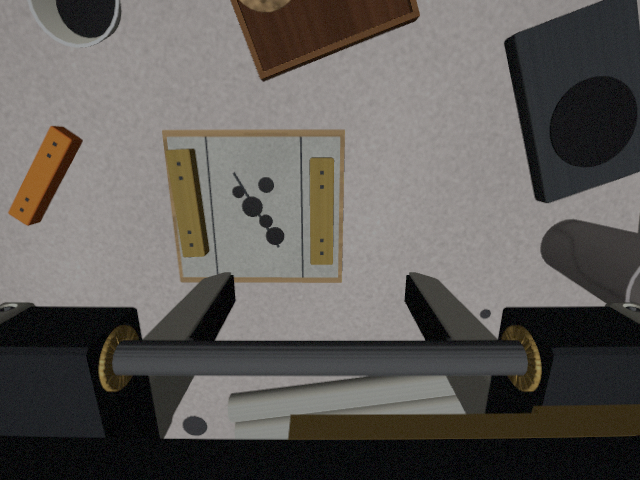

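The weight lies straight in the far band at (322,210), and weight2 hasn't moved at (186,202). Next is the pot on the mat.

Request:
play_rows(steps=[[0.039, -0.015, -0.004, 0, 0, 0.076], [0.079, -0.03, -0.008, 0, 0, 0.153], [0.118, -0.045, -0.012, 0, 0, 0.229], [0.158, -0.06, -0.016, 0, 0, 0.306], [0.197, -0.075, -0.02, 0, 0, 0.382], [0.237, -0.09, -0.024, 0, 0, 0.459], [0.276, -0.106, -0.028, 0, 0, 0.535], [0.316, -0.121, -0.03, 0, 0, 0.612]], gripper=1)

```text
clock: 32.1
tcp_pos: [0.4994, -0.0001, 0.251]
tool_rot: [0.921, 0.39, -0.0, -0.0]
wrist_force: [0.5, 0.2, -0.2]
grip_width: 0.0928
gripper_force: 0.0
```

Request:
play_rows(steps=[[0.024, -0.035, 0, 0, 0, 0.077], [0.048, -0.07, 0, 0, 0, 0.153], [0.072, -0.106, 0, 0, 0, 0.23], [0.096, -0.141, 0, 0, 0, 0.306], [0.12, -0.177, 0, 0, 0, 0.383], [0.143, -0.212, 0, 0, 0, 0.46], [0.167, -0.247, 0, 0, 0, 0.536], [0.19, -0.281, 0, 0, 0, 0.612]], gripper=1)

```text
clock: 32.9
tcp_pos: [0.4285, 0.3317, 0.2506]
tool_rot: [0.995, 0.095, -0.001, 0.0]
wrist_force: [0.7, -0.4, -0.5]
grip_width: 0.0927
gripper_force: 0.0
```

Request:
play_rows(steps=[[0, 0, 0, 0, 0, 0], [0, 0, 0, 0, 0, 0], [0, 0, 0, 0, 0, 0], [0, 0, 0, 0, 0, 0], [0, 0, 0, 0, 0, 0], [0, 0, 0, 0, 0, 0], [0, 0, 0, 0, 0, 0], [0, 0, 0, 0, 0, 0]], gripper=1)

```text
clock: 33.7
tcp_pos: [0.4295, 0.3299, 0.2514]
tool_rot: [0.995, 0.096, 0.0, -0.0]
wrist_force: [-0.1, -0.1, -0.0]
grip_width: 0.0931
gripper_force: 0.0
```

```bash
python3 to.py 0.4282 0.3307 10.99;sed -i 's/"w4.png"/"w7.png"/' look.py; python3 look.py|tail -4
```

```text
33.7 [0.4295 0.3299 0.2514] yaw 11.03 shift [-0.0011 -0.001  -0.    ] turn z 0.0007 force [-0.1 -0.1 -0. ] w 0.09307667527430294
mat 0.98 [330. 160. 144. 181.] [478.8 331.5] [203.4 143.5] 0.7 0.004
vase 0.91 [338. 117.  61.  67.] top 0.145 [529.3 330.1] 18.4
vase 0.59 [613. 292.  54.  25.] top 0.03 [389.5 -72.6] 34.1
pot 0.67 [318. 218.  57.  67.] top 0.099 [428.3 330. ] 27.9
```

Request:
play_rows(steps=[[-0.001, -0.0005, 0.03, 0, 0, 0], [-0.001, -0.0005, 0.07, 0, 0, 0], [-0.001, -0.0005, 0.11, 0, 0, 0], [-0.001, -0.0005, 0.145, 0, 0, 0], [-0.001, -0.0005, 0.175, 0, 0, 0], [-0.001, -0.0005, 0.193, 0, 0, 0], [-0.001, -0.0005, 0.202, 0, 0, 0], [-0.001, -0.0005, 0.2045, 0, 0, 0]], gripper=1)

```text
clock: 34.8
tcp_pos: [0.4281, 0.3303, 0.0461]
tool_rot: [0.995, 0.096, -0.001, 0.0]
wrist_force: [0.2, -0.3, 0.0]
grip_width: 0.0929
gripper_force: 0.0
```

Request:
play_rows(steps=[[0, 0, 0, 0, 0, 0], [0, 0, 0, 0, 0, 0], [0, 0, 0, 0, 0, 0], [0, 0, 0, 0, 0, 0], [0, 0, 0, 0, 0, 0], [0, 0, 0, 0, 0, 0], [0, 0, 0, 0, 0, 0], [0, 0, 0, 0, 0, 0]], gripper=-1)

```text
clock: 35.6
tcp_pos: [0.4284, 0.3306, 0.0472]
tool_rot: [0.995, 0.096, 0.0, -0.0]
wrist_force: [0.2, -0.2, 3.8]
grip_width: 0.0545
gripper_force: 29.9
```

```bash
python3 to.py 0.531 0.0178 10.99
```

```text
35.6 [0.4284 0.3306 0.0472] yaw 11.06 shift [ 4.070e-02  3.266e-01 -1.000e-04] turn z 0.0011 force [ 0.2 -0.2  3.8] w 0.0544660762168478
```

Request:
play_rows(steps=[[0, 0, -0.005, 0, 0, 0], [0, 0, -0.015, 0, 0, 0], [0, 0, -0.03, 0, 0, 0], [0, 0, -0.05, 0, 0, 0], [0, 0, -0.075, 0, 0, 0], [0, 0, -0.1, 0, 0, 0], [0, 0, -0.12, 0, 0, 0], [0, 0, -0.13, 0, 0, 0]], gripper=-1)

```text
clock: 36.4
tcp_pos: [0.4287, 0.3307, 0.1789]
tool_rot: [0.995, 0.096, 0.001, -0.001]
wrist_force: [0.4, -0.4, -2.9]
grip_width: 0.0545
gripper_force: 29.9
```

Request:
play_rows(steps=[[0, 0.01, 0, 0, 0, 0], [0, 0.03, 0, 0, 0, 0], [0, 0.06, 0, 0, 0, 0], [0.003, 0.095, 0, 0, 0, 0], [0.008, 0.13, 0, 0, 0, 0], [0.014, 0.165, 0, 0, 0, 0], [0.021, 0.2, 0, 0, 0, 0], [0.028, 0.235, 0, 0, 0, 0]], gripper=-1)

```text
clock: 37.2
tcp_pos: [0.4999, 0.1024, 0.1754]
tool_rot: [0.995, 0.096, -0.002, 0.0]
wrist_force: [-0.0, 0.2, -2.9]
grip_width: 0.0547
gripper_force: 29.9
```

Request:
play_rows(steps=[[0.007, 0.03, 0, 0, 0, 0], [0.011, 0.055, 0, 0, 0, 0], [0.0127, 0.075, 0.005, 0, 0, 0], [0.0127, 0.086, 0.02, 0, 0, 0], [0.0127, 0.0916, 0.04, 0, 0, 0], [0.0127, 0.0916, 0.06, 0, 0, 0], [0.0127, 0.0916, 0.08, 0, 0, 0], [0.0127, 0.0916, 0.095, 0, 0, 0]], gripper=-1)

```text
clock: 38.0
tcp_pos: [0.5286, 0.0163, 0.0792]
tool_rot: [0.995, 0.096, -0.002, 0.0]
wrist_force: [0.6, 0.5, -3.4]
grip_width: 0.0548
gripper_force: 29.9
```

Request:
play_rows(steps=[[0, 0, 0.01, 0, 0, 0], [0, 0, 0.016, 0, 0, 0], [0, 0, 0.02, 0, 0, 0], [0, 0, 0.022, 0, 0, 0], [0, 0, 0.024, 0, 0, 0], [0, 0, 0.025, 0, 0, 0], [0, 0, 0.026, 0, 0, 0], [0, 0, 0.026, 0, 0, 0]], gripper=-1)

```text
clock: 38.8
tcp_pos: [0.5309, 0.0177, 0.0559]
tool_rot: [0.995, 0.096, 0.0, -0.0]
wrist_force: [-0.1, 0.4, -1.7]
grip_width: 0.0548
gripper_force: 29.9
```

```bash
python3 to.py 0.531 0.0178 10.99
```

```text
38.8 [0.5309 0.0177 0.0559] yaw 11.05 shift [ 0.0001 -0.0001  0.    ] turn z 0.0011 force [-0.1  0.4 -1.7] w 0.05484290341752218
```

Request:
play_rows(steps=[[0, 0, 0.0007, 0, 0, 0], [0, 0, 0.0014, 0, 0, 0], [0, 0, 0.0021, 0, 0, 0], [0, 0, 0.0028, 0, 0, 0], [0, 0, 0.0034, 0, 0, 0], [0, 0, 0.004, 0, 0, 0], [0, 0, 0.0046, 0, 0, 0], [0, 0, 0.0051, 0, 0, 0]], gripper=-1)

```text
clock: 39.6
tcp_pos: [0.5309, 0.0177, 0.0512]
tool_rot: [0.995, 0.096, 0.0, 0.0]
wrist_force: [-2.7, -1.1, 4.9]
grip_width: 0.0547
gripper_force: 29.9
```

Request:
play_rows(steps=[[0, 0, -0.0005, 0, 0, 0], [0, 0, -0.0005, 0, 0, 0], [0, 0, -0.0005, 0, 0, 0], [0, 0, -0.0005, 0, 0, 0], [0, 0, -0.0005, 0, 0, 0], [0, 0, -0.0005, 0, 0, 0], [0, 0, -0.01, 0, 0, 0], [0, 0, -0.03, 0, 0, 0]], gripper=1)

```text
clock: 40.4
tcp_pos: [0.5296, 0.0176, 0.0802]
tool_rot: [0.995, 0.096, -0.002, -0.0]
wrist_force: [1.1, -0.4, 1.3]
grip_width: 0.0932
gripper_force: 0.0
```

Request:
play_rows(steps=[[0, 0, -0.04, 0, 0, 0], [0, 0, -0.08, 0, 0, 0], [0, 0, -0.12, 0, 0, 0], [0.003, -0.02, -0.15, 0, 0, 0], [0.01, -0.06, -0.16, 0, 0, 0], [0.018, -0.1, -0.16, 0, 0, 0], [0.026, -0.14, -0.16, 0, 0, 0], [0.034, -0.18, -0.16, 0, 0, 0]], gripper=1)

```text
clock: 41.2
tcp_pos: [0.5294, 0.2022, 0.2418]
tool_rot: [0.995, 0.096, 0.001, -0.0]
wrist_force: [0.8, -0.1, -0.6]
grip_width: 0.093
gripper_force: 0.0
```

Request:
play_rows(steps=[[0.008, -0.042, 0, 0, 0, 0], [0.016, -0.085, 0, 0, 0, 0], [0.021, -0.115, 0, 0, 0, 0], [0.0235, -0.128, 0, 0, 0, 0], [0.0235, -0.128, 0, 0, 0, 0], [0.0235, -0.128, 0, 0, 0, 0], [0.0235, -0.128, 0, 0, 0, 0], [0.0235, -0.128, 0, 0, 0, 0]], gripper=1)

```text
clock: 42.0
tcp_pos: [0.5291, 0.3286, 0.241]
tool_rot: [0.996, 0.095, 0.0, 0.001]
wrist_force: [-0.9, 0.3, 0.3]
grip_width: 0.093
gripper_force: 0.0
```

```bash
python3 to.py 0.5285 0.3310 10.99; python3 look.py|tail -4
```

```text
42.0 [0.5291 0.3286 0.241 ] yaw 10.86 shift [-0.0001 -0.0024 -0.    ] turn z -0.0023 force [-0.9  0.3  0.3] w 0.09301956608459787
tray 0.76 [560. 215. 159. 135.] [573.1  16.9] [177.5 201. ] 11.3 0.009
mat 0.91 [312. 239. 134. 168.] [478.5 331.7] [203.1 144. ] 0.8 0.004
vase 0.93 [317. 221.  58.  75.] top 0.145 [529.3 330.2] 18.5
pot 0.58 [589. 267. 102.  72.] top 0.103 [529.8  17.5] 29.1
```

Request:
play_rows(steps=[[0, 0, 0.03, 0, 0, 0], [0, 0, 0.06, 0, 0, 0], [0, 0, 0.085, 0, 0, 0], [0, 0, 0.105, 0, 0, 0], [0, 0, 0.12, 0, 0, 0], [0, 0, 0.13, 0, 0, 0], [0, 0, 0.135, 0, 0, 0], [0, 0, 0.137, 0, 0, 0]], gripper=1)

```text
clock: 43.1
tcp_pos: [0.5283, 0.3311, 0.1036]
tool_rot: [0.995, 0.096, 0.0, -0.0]
wrist_force: [-0.9, 0.6, -0.1]
grip_width: 0.093
gripper_force: 0.0
```

Request:
play_rows(steps=[[0, 0, 0, 0, 0, 0], [0, 0, 0, 0, 0, 0], [0, 0, 0, 0, 0, 0], [0, 0, 0, 0, 0, 0], [0, 0, 0, 0, 0, 0], [0, 0, 0, 0, 0, 0], [0, 0, 0, 0, 0, 0], [0, 0, 0, 0, 0, 0]], gripper=-1)

```text
clock: 43.9
tcp_pos: [0.5282, 0.3309, 0.1037]
tool_rot: [0.995, 0.096, -0.0, 0.0]
wrist_force: [0.1, 0.5, -0.5]
grip_width: 0.0354
gripper_force: 30.0
```

```bash
python3 to.py 0.5511 -0.0891 10.99
```

```text
43.9 [0.5282 0.3309 0.1037] yaw 11.05 shift [-0.058   0.4166  0.    ] turn z 0.001 force [ 0.1  0.5 -0.5] w 0.03535622175792355
```

Request:
play_rows(steps=[[0, 0, -0.005, 0, 0, 0], [0, 0, -0.015, 0, 0, 0], [0, 0, -0.033, 0, 0, 0], [0, 0, -0.058, 0, 0, 0], [0, 0, -0.085, 0, 0, 0], [0, 0, -0.115, 0, 0, 0], [0, 0, -0.138, 0, 0, 0], [0, 0, -0.15, 0, 0, 0]], gripper=-1)

```text
clock: 44.7
tcp_pos: [0.5288, 0.3315, 0.2566]
tool_rot: [0.995, 0.096, 0.002, -0.001]
wrist_force: [-0.0, 0.2, -2.7]
grip_width: 0.0349
gripper_force: 30.0
```

Request:
play_rows(steps=[[-0.001, 0.01, 0, 0, 0, 0], [-0.004, 0.03, 0, 0, 0, 0], [-0.008, 0.06, 0, 0, 0, 0], [-0.013, 0.095, 0, 0, 0, 0], [-0.018, 0.13, 0, 0, 0, 0], [-0.023, 0.165, 0, 0, 0, 0], [-0.028, 0.2, 0, 0, 0, 0], [-0.033, 0.235, 0, 0, 0, 0]], gripper=-1)

```text
clock: 45.5
tcp_pos: [0.5394, 0.0912, 0.2519]
tool_rot: [0.995, 0.096, -0.002, 0.001]
wrist_force: [-0.6, 0.0, -3.2]
grip_width: 0.0353
gripper_force: 30.0
```

Request:
play_rows(steps=[[-0.005, 0.035, 0, 0, 0, 0], [-0.01, 0.07, 0, 0, 0, 0], [-0.015, 0.105, 0, 0, 0, 0], [-0.019, 0.135, 0, 0, 0, 0], [-0.022, 0.16, 0, 0, 0, 0], [-0.024, 0.175, 0.01, 0, 0, 0], [-0.025, 0.1816, 0.025, 0, 0, 0], [-0.025, 0.1816, 0.045, 0, 0, 0]], gripper=-1)

```text
clock: 46.3
tcp_pos: [0.5503, -0.0908, 0.207]
tool_rot: [0.995, 0.095, -0.001, 0.0]
wrist_force: [-0.1, -0.1, -4.3]
grip_width: 0.0355
gripper_force: 30.0
```

Request:
play_rows(steps=[[0, 0, 0.02, 0, 0, 0], [0, 0, 0.04, 0, 0, 0], [0, 0, 0.058, 0, 0, 0], [0, 0, 0.073, 0, 0, 0], [0, 0, 0.084, 0, 0, 0], [0, 0, 0.092, 0, 0, 0], [0, 0, 0.095, 0, 0, 0], [0, 0, 0.096, 0, 0, 0]], gripper=-1)

```text
clock: 47.1
tcp_pos: [0.5511, -0.089, 0.1125]
tool_rot: [0.995, 0.096, -0.0, -0.0]
wrist_force: [1.1, 0.2, -2.9]
grip_width: 0.0352
gripper_force: 30.0
```

```bash
python3 to.py 0.5511 -0.0891 10.99
```

```text
47.1 [ 0.5511 -0.089   0.1125] yaw 11.05 shift [-0.0001  0.0001 -0.    ] turn z 0.0011 force [ 1.1  0.2 -2.9] w 0.035246902341054105
```

Request:
play_rows(steps=[[0, 0, 0.0007, 0, 0, 0], [0, 0, 0.0014, 0, 0, 0], [0, 0, 0.0021, 0, 0, 0], [0, 0, 0.0028, 0, 0, 0], [0, 0, 0.0035, 0, 0, 0], [0, 0, 0.0042, 0, 0, 0], [0, 0, 0.0048, 0, 0, 0], [0, 0, 0.0053, 0, 0, 0]], gripper=-1)

```text
clock: 47.9
tcp_pos: [0.5512, -0.089, 0.1076]
tool_rot: [0.995, 0.096, 0.0, -0.0]
wrist_force: [-0.7, 0.2, 1.4]
grip_width: 0.0356
gripper_force: 30.0
```

Contact is gentle. Releasing, rising and checking.

Request:
play_rows(steps=[[0, 0, 0, 0, 0, 0], [0, 0, 0, 0, 0, 0], [0, 0, 0, 0, 0, 0], [0, 0, 0, 0, 0, 0], [0, 0, 0, 0, 0, 0], [0, 0, 0, 0, 0, 0], [0, 0, -0.01, 0, 0, 0], [0, 0, -0.03, 0, 0, 0]], gripper=1)

```text
clock: 48.7
tcp_pos: [0.55, -0.0889, 0.1369]
tool_rot: [0.995, 0.096, -0.002, -0.0]
wrist_force: [-0.1, 0.2, -0.0]
grip_width: 0.0914
gripper_force: 0.0
```

Request:
play_rows(steps=[[0, 0, -0.04, 0, 0, 0], [0, 0, -0.08, 0, 0, 0], [0, 0, -0.12, 0, 0, 0], [0, 0, -0.15, 0, 0, 0], [0, 0, -0.15, 0, 0, 0], [0, 0, -0.15, 0, 0, 0], [0, 0, -0.15, 0, 0, 0], [0, 0, -0.15, 0, 0, 0]], gripper=1)

```text
clock: 49.5
tcp_pos: [0.5503, -0.0889, 0.286]
tool_rot: [0.995, 0.096, -0.002, -0.0]
wrist_force: [0.8, 0.4, -0.1]
grip_width: 0.0932
gripper_force: 0.0
```

```bash
sed -i 's/"w7.png"/"w8.png"/' look.py; python3 look.py
```

```text
49.5 [ 0.55026323 -0.08894576  0.28595748] [ 9.95350143e-01  9.63094029e-02 -1.55816079e-03 -4.04946373e-04]
weight 0.69 [444. 315.  84.  28.] [ 426.9 -299.9] [ 15.2 120.8] 0.4 0.028
weight 0.6 [501. 219.  91.  52.] [ 571.8 -332.1] [119.6  26.2] 81.0 0.028
weight 0.58 [382. 397.  45.  37.] [ 265.3 -248.2] [102.1  26.4] 44.7 0.02
tray 0.89 [278. 162. 240. 134.] [585.5 -25.1] [176.  301.5] 10.4 0.009
mat 0.96 [ 32. 191.  65. 150.] [478.5 306.4] [204.9  93.1] 0.6 0.005
vase 0.78 [322. 211.  53.  65.] top 0.149 [552.  -89.5] 18.5
pot 0.71 [226. 209.  67.  58.] top 0.103 [530.9  17.2] 28.1
pot 0.32 [320. 209.  53.  67.] top 0.149 [552.2 -89.6] 18.5
```

View pics/w8.png

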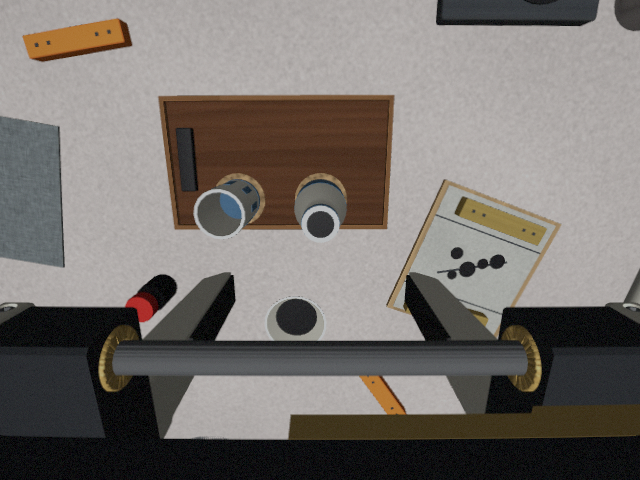

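The vase at (320,210) and the pot at (226,209) stand upright at their starting positions to within about 1 mm. The weight lies in the far band at (501,219), and the bystanders haven't moved. Handing in.

```bash
python3 -c "
from rig import *
print(finish_job())"
```

```text
the job is handed in; nothing more can be done
None
```

The job is handed in: the paperweight lies straight and centred in the far band, within about 1 mm by the wrist camera. The vase and brush pot are back upright on their own spots, also within about 1 mm, and no bystander was seen to move. The run took about 50 s of the 128 s allowed, and I don't have the judge's verdict.

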